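# Set the vacuum bleed ring to the blue mark

### The job

Set the vacuum bleed on the bench valve: with the fingers, push the yellow lever round to the red stop so that the bleed is fully shut, then push it back the other way until its pointer stands at the middle of the blue mark on the scale, and leave it there. Only push the lever, never pinch it between the fingers, and leave everything else on the bench where it stands.

Things in the scene. Friction and masses are not known exactly. Their poses are not given: they have to be found in the camera images.
- valve_axis (a point): the vertical axis the ring turns about, at the top of the filter cap, 80 mm above the bench. The valve is fixed to the bench: a round aluminium base 272 mm across and 16 mm high carrying a round white scale, a steel drum (90 mm across, up to 62 mm high) in the middle and a dark filter cap (72 mm across, up to 78 mm). Its x axis is the valve's own; at zero yaw the lever sweeps the side of the valve towards the robot.
- bleed_ring (a joint): angle of the black ring (108 mm across, 30 to 48 mm above the bench) and its lever, rad: 0 with the lever against the red stop (bleed shut), growing counter-clockwise seen from above, to 1.92 at the dark stop (fully open). Stiff by friction alone (about 2 N pushed at the lever's post): it stays where it is left, with no spring or detent.
- lever_post (a point): middle of the upright yellow post on the lever, which is what is pushed: 20 mm long radially (84 to 104 mm from the axis), 14 mm thick along the arc, its side faces from 31 to 79 mm and its 6 mm thick top edge up to 84 mm above the bench. This point is 94 mm from the axis, 56 mm above the bench; its x axis points radially outwards, its y axis counter-clockwise (away from the red stop). A steel bar 10 mm wide joins it to the ring.
- pointer_tip (a point): tip of the black pointer under the post, on the lever's middle line, 112 mm from the axis, 26 mm above the bench (6 mm above the scale)
- blue_mark (a point): inner end of the blue mark on the white scale disc, 113 mm from the axis, 20 mm above the bench (the scale's top). The mark is 10 mm wide along the arc and runs from 113 to 129 mm from the axis; it is the only blue mark, the other marks are thin and black. The disc, 260 mm across, is clamped and does not turn. The red stop and dark stop are small blocks over the ring, 38 to 58 mm from the axis, 48 to 62 mm above the bench; the post clears them.
- amber_bottle: amber glass bottle with white cap, 56 mm across, 110 mm high; a loose bystander at least 170 mm from the valve's axis; origin at the centre of its underside
- beaker: clear open beaker, 64 mm across, 80 mm high; a loose bystander at least 170 mm from the valve's axis; origin at the centre of its underside
- sample_jar: clear jar with black lid, 50 mm across, 60 mm high; a loose bystander at least 170 mm from the valve's axis; origin at the centre of its underside
- clamp_ring: flat aluminium ring lying on the bench, 56 mm across, 12 mm high; a loose bystander at least 170 mm from the valve's axis; origin at the centre of its underside
- stopper: orange rubber stopper, 44 mm across, 30 mm high; a loose bystander at least 170 mm from the valve's axis; origin at the centre of its underside
- wrench: steel wrench lying flat, 150 mm long; a loose bystander at least 170 mm from the valve's axis; origin at the middle of its underside

How it is judged:
By the outcome, as a careful person would: the job done as asked, in the order asked, and still so for the second after the job is handed in, with the robot touching nothing.
It also fails if it takes over 72 s, if anything falls off the work surface, if the arm or the gripper's body presses on something with over 40 N, if the wrist force passes 120 N, or if a joint passes its speed limit or range.

### The arm

A 6-joint arm with a two-finger parallel gripper is mounted at the origin on the work surface. World frame = base frame: x ahead of the robot, y to its left, z up, the work surface at z = 0. Lengths are in m, angles in rad, forces in N, time in s.
With the tool pointing down it reaches from about 0.3 to 0.775 m from the base axis. Payload 14.6 kg.
Tool frame: the origin (TCP) lies on the centre line of the jaws, within the pads' length; the fingertips stand 19 mm ahead of it and the grasp point (between the pads) is the TCP (ctrl.tip_reach is the distance from the TCP to the fingertips, in m); x points along the fingers, y is the direction in which the jaws open and shut, and the axes are right-handed (so a half turn about x gives the same grasp; the last joint's range is limited). The gripper opens to 94 mm and grips with 3 to 60 N. Pads are 16 mm wide; open, the fingers measure 119 mm over their backs; the gripper's body (75 mm by 177 mm) begins 78 mm behind the grasp point.
Start: joints at [1.21, 0.3, 1.521, -0, 1.321, -0.067], TCP at [0.159, 0.526, 0.224] pointing down, gripper open.
Joint ranges: [-3.03, 3.03], [-0.79, 2.21], [0.23, 2.52], [-1.04, 4.18], [0, 3.07], [-2.55, 2.55]. Speed limits (rad/s): [2.22, 2.22, 2.57, 3.14, 3.14, 3.14].

### API

Orientations are given as [roll, pitch, yaw] about the fixed x, y, z axes, in that order (R = Rz(yaw) Ry(pitch) Rx(roll)).
In Python, from station import ctrl, optics, models gives the robot as it stands. The module is installed in compiled form; this text tells all that it offers.
- The arm moves only by the tool arm_command, never from a script. Its argument "deltas" is a list of rows, each an object with "translation": the shift along the tool's x, y, z in units of 25 mm (1.0 is 25 mm), a list of three; "turn": the turn, a rotation vector about the tool's x, y, z in units of 5 degrees (1.0 is 5 degrees), a list of three. In form: [{"translation": [x, y, z], "turn": [rx, ry, rz]}, ...]. A call has 1 to 12 rows; each row is the pose to reach, as a shift and turn from the pose commanded when the call began, along the tool's axes at that moment; what a row does not reach only later rows make up. A row lasts 1/12 s, in which the tool goes at most 41.7 mm and 7.16 degrees, less where a joint would pass 70% of its speed; a pose out of reach is approached as far as the arm can. A call with a gripper value outside its range is refused whole. "gripper" is the finger opening in mm, from 0 to 94, set as the call begins (left out, the last holds). The fingers move at their own pace and stop on an object; "force" is the grip in N (left out, the last holds). Time passes only in rows, so rows that repeat a pose let the fingers close. It gives the time, the measured TCP pose, the force and the opening at its end, in the units of the state.
- ctrl.get_obs(): the state, without advancing time (a new reading comes with each control period).
- optics.camera(name): name is "scene" or "top" or "wrist"; returns the picture (400x640x3 uint8, red, green, blue); there is no depth.
- optics.get_calibration(name): a dict with "K" (3x3 intrinsics, pixels), "origin" and "orientation" of the camera in the world. Camera axes: x right, y down, z forward; pixel columns grow to the right and rows downward; lengths in m; the calibration is good to about 2 mm. The wrist camera is an equidistant fisheye: a pixel r from the principal point sees the ray r / f radians off the axis. A picture is of the moment at which its call begins: read the wrist's pose just before it. get_calibration takes no time and is no camera call; for the wrist camera it gives the pose at the moment of the call.
- ctrl.hand_in(): hands the job in, once; it reports no verdict.
Trained networks look in the newest picture that a camera, given by its name, has taken for a name from the list of things; names that differ only in an ending like _2 or _b are one class to them, and where a whole thing is asked for, a point or a joint stands for the part that bears it (a point fixed in the world has none). Each returns a list of dicts, best first, with "score" (0 to 1); they miss things now and then, are a little off and sometimes report something else, mostly with a low value. They report only what shows in the picture. A call takes as long as a camera call.
- models.look_for(target, camera): "box" ([left, top, right, bottom] in pixels, round what is visible of it).
- models.cut_out(target, camera): "pixels" (400x640 bool, what is visible of it) and "box" ([left, top, right, bottom] in pixels, round what is visible of it).
- models.mark_of(target, camera): "at" ([column, row] in pixels: a listed point, or the origin of a listed thing).
The state is a dict: "time_s": time; "qpos": joint angles; "joint_vel": joint speeds; "tau": joint torques, N m; "ee_pos": TCP position; "eef_rot": TCP orientation; "force": force on the tool from outside, world axes, zero at the start; "moment": the same for the moment, N m; "grip_width": finger opening in m.
Only numpy, scipy, OpenCV 4.12 (cv2) and the standard library are available. Lean on these libraries where they do the work, as an engineer would, in place of code of your own. Each camera call takes 0.05 s, during which the arm holds its last target.

## Working session

There is one attempt and no reset: what is moved stays moved. The work goes in short steps, Python scripts to look and compute and a tool call to move; the robot and the scene stay as the last step left them, time stands still between calls to the robot, and variables do not carry over. Pictures are saved under pics/ and viewed, and the job is handed in when it is done.

Besides the shell and the picture viewer there is one more tool, called by a JSON object that holds its "name" and its "arguments". arm_command: Moves the arm, as the interface text tells. Its arguments: {"type":"object","properties":{"deltas":{"type":"array"},"gripper":{"type":"number"},"force":{"type":"number"}},"required":["deltas"]}

```bash
mkdir -p pics; cat > h.py <<'E'
import numpy as np, cv2
from station import ctrl, optics, models
from scipy.spatial.transform import Rotation as R
def snap(n,f):
    im=optics.camera(n); cv2.imwrite('pics/'+f,im[:,:,::-1]); return im
def cal(n):
    c=optics.get_calibration(n); K=np.array(c['K']);o=np.array(c['origin']);Q=np.array(c['orientation'])
    if Q.shape!=(3,3): Q=R.from_euler('xyz',Q).as_matrix()
    return K,o,Q
def toz(n,p,z):
    K,o,Q=cal(n); d=np.linalg.inv(K)@[p[0],p[1],1]; d=Q@d
    return o+d*(z-o[2])/d[2]
def proj(n,P):
    K,o,Q=cal(n); c=Q.T@(np.array(P)-o); u=K@c; return u[:2]/u[2]
E
python3 - <<'E'
from h import *
print(ctrl.get_obs()); print(optics.get_calibration('top'))
print(ctrl.tip_reach)
for n in('top','scene'):
    snap(n,n+'0.png')
    for t,z in(('valve_axis',.08),('lever_post',.056),('pointer_tip',.026),('blue_mark',.02)):
        for r in models.mark_of(t,n)[:2]: print(n,t,np.round(r['at'],1),round(r['score'],2),np.round(toz(n,r['at'],z),4))
E
```

```text
{'time_s': 0.0, 'qpos': array([ 1.21035676e+00,  3.00461080e-01,  1.52161976e+00, -2.12299421e-06,
        1.32073241e+00, -6.65625436e-02]), 'joint_vel': array([-0.0001196 ,  0.00087211, -0.00065497, -0.001396  , -0.00302959,
        0.0012677 ]), 'tau': array([-7.48571620e-04, -5.31818676e+01, -3.52739418e+01,  7.08112679e-02,
        2.44912470e-02, -1.01363171e-04]), 'ee_pos': array([0.15920581, 0.52617693, 0.22387546]), 'eef_rot': array([-1.63567418,  1.56957573, -1.92955068]), 'force': array([-0.70949096, -0.50087656,  0.52724551]), 'moment': array([ 0.00860157, -0.02120187, -0.00427593]), 'grip_width': 0.09390631711419609}
{'K': array([[419.33643978,   0.        , 325.47972434],
       [  0.        , 419.33643978, 204.85018007],
       [  0.        ,   0.        ,   1.        ]]), 'origin': array([0.43683062, 0.0363427 , 1.05147599]), 'orientation': array([-2.96983666,  0.00352857, -1.56013943])}
0.019
top valve_axis [324.2 213.1] 0.72 [0.5857 0.0444 0.08  ]
top lever_post [325.8 256.1] 0.98 [0.4868 0.0396 0.056 ]
top pointer_tip [327.7 261.1] 0.84 [0.4763 0.035  0.026 ]
top pointer_tip [249.8 271.9] 0.62 [0.4484 0.223  0.026 ]
top blue_mark [331.4 261.6] 0.75 [0.4754 0.026  0.02  ]
scene valve_axis [316.  198.3] 0.94 [0.5912 0.0403 0.08  ]
scene lever_post [290.6 179.3] 0.74 [0.4943 0.0363 0.056 ]
scene pointer_tip [287.8 183.9] 0.87 [0.484  0.0331 0.026 ]
scene pointer_tip [231.5 241.4] 0.41 [ 0.5288 -0.1747  0.026 ]
scene blue_mark [284.1 183.7] 0.58 [0.4739 0.0281 0.02  ]
```

View pics/top0.png

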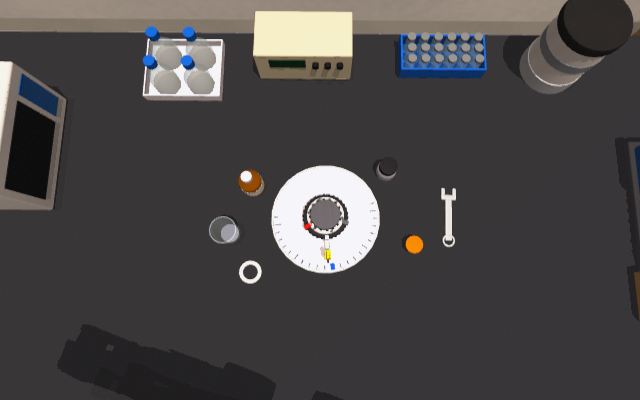

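View pics/scene0.png

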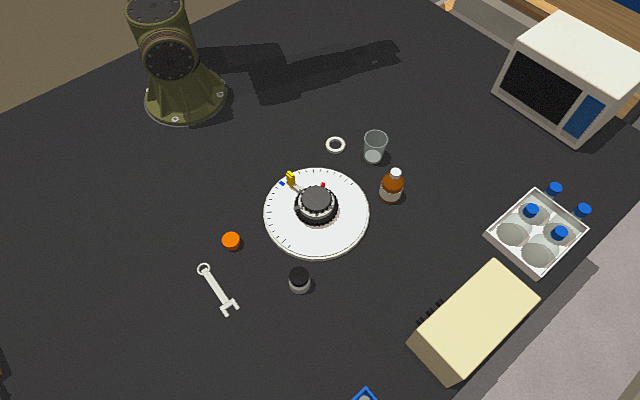

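```bash
python3 - <<'E'
import cv2
a=cv2.imread('pics/top0.png')[140:280,250:410]; cv2.imwrite('pics/top0c.png',cv2.resize(a,None,fx=4.2,fy=4.2,interpolation=cv2.INTER_CUBIC))
a=cv2.imread('pics/scene0.png')[140:260,240:400]; cv2.imwrite('pics/scene0c.png',cv2.resize(a,None,fx=4.8,fy=4.8,interpolation=cv2.INTER_CUBIC))
E
```

```text
(no output)
```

View pics/top0c.png

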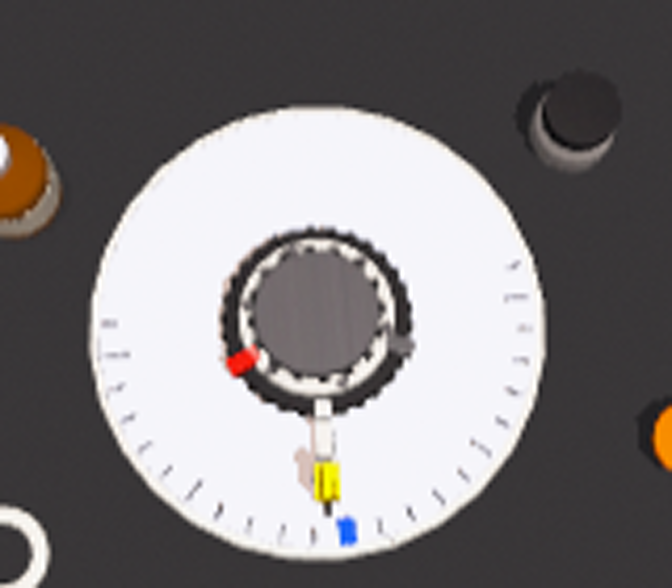

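View pics/scene0c.png

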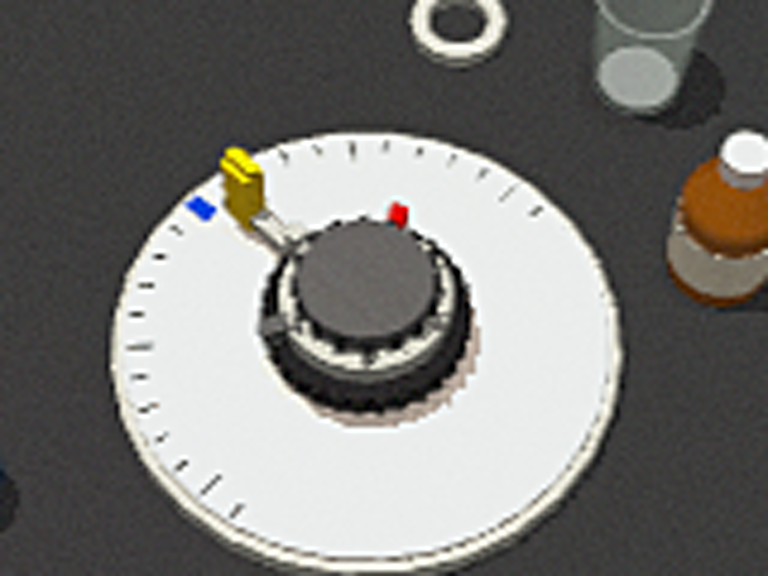

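```bash
cat >> h.py <<'E'
from scipy.optimize import least_squares
def projz(n,P):
    K,o,Q=cal(n); c=(np.atleast_2d(P)-o)@Q; u=c@K.T; return u[:,:2]/u[:,2:]
E
python3 - <<'E'
from h import *
for n in('top','scene'):
    im=cv2.imread(f'pics/{n}0.png'); g=im.min(2)
    m=(g>120).astype(np.uint8); k,l,s,c=cv2.connectedComponentsWithStats(m)
    p=proj(n,[.587,-.05,.02]).astype(int); i=l[p[1],p[0]]; mm=(l==i).astype(np.uint8)
    ct=max(cv2.findContours(mm,0,1)[0],key=len); h=cv2.convexHull(ct)[:,0].astype(float)
    t=np.linspace(0,2*np.pi,721)
    for r,z in((.136,.016),(.13,.02)):
        def f(v):
            q=projz(n,np.c_[v[0]+(r+v[2])*np.cos(t),v[1]+(r+v[2])*np.sin(t),0*t+z]).astype(np.float32)
            return [cv2.pointPolygonTest(q.reshape(-1,1,2),(a,b),True) for a,b in h]
        s=least_squares(f,[.587,.042,0],diff_step=1e-3,loss='soft_l1'); print(n,r,s.x,np.std(s.fun))
    # colours in image
    b,g_,r_=[im[:,:,i].astype(int) for i in range(3)]
    Y,X=np.mgrid[:400,:640]; near=np.hypot(X-p[0],Y-p[1])<90
    for nm,msk,z in(('blue',(b>g_+60)&(b>r_+80)&near,.02),('red',(r_>g_+90)&(r_>b+90)&(abs(g_-b)<40)&near,.062),('yel',(r_>b+90)&(g_>b+90)&near,.08)):
        if msk.sum(): q=[X[msk].mean(),Y[msk].mean()]; print(n,nm,msk.sum(),q,toz(n,q,z))
E
```

```text
top 0.136 [ 0.58380832  0.04257039 -0.0006912 ] 0.146709574933016
top 0.13 [0.5832406  0.04254631 0.0047872 ] 0.14671309948889313
top blue 27 [np.float64(332.25925925925924), np.float64(266.0)] [0.46477128 0.02377247 0.02      ]
top red 37 [np.float64(307.35135135135135), np.float64(225.51351351351352)] [0.55818756 0.08418424 0.062     ]
top yel 290 [np.float64(397.54137931034484), np.float64(245.8896551724138)] [ 0.51073636 -0.12596203  0.08      ]
scene 0.136 [ 0.58772668  0.04254362 -0.00065061] 0.1305485086653889
scene 0.13 [0.58949775 0.04106476 0.00476349] 0.13054337198750898
scene blue 19 [np.float64(281.57894736842104), np.float64(182.94736842105263)] [0.46767578 0.02440631 0.02      ]
scene red 14 [np.float64(322.5), np.float64(184.0)] [0.56061294 0.087179   0.062     ]
scene yel 292 [np.float64(247.47260273972603), np.float64(221.16780821917808)] [ 0.53663231 -0.12376077  0.08      ]
```

```bash
cat >> h.py <<'E'
A=np.array([.586,.0425])
def pos(b,r): b=np.radians(b); return A+r*np.array([-np.cos(b),-np.sin(b)])
def ori(b,s=1):  # tool x down, tool y tangential (ccw dir * s)
    b=np.radians(b); y=s*np.array([np.sin(b),-np.cos(b),0]); x=np.array([0,0,-1.]); return np.c_[x,y,np.cross(x,y)]
def rel(p0,R0,p,Rt):
    return np.round(R0.T@(np.array(p)-p0)/.025,2), np.round(np.degrees(R.from_matrix(R0.T@Rt).as_rotvec())/5,2)
def cur():
    o=ctrl.get_obs(); return o['ee_pos'],R.from_euler('xyz',o['eef_rot']).as_matrix(),o
E
python3 - <<'E'
from h import *
p,Q,o=cur(); print(Q.round(3)); print(np.array(optics.get_calibration('wrist')['origin'])-p, )
for s in(1,-1):
  print(s,rel(p,Q,[*pos(20,.096),.18],ori(20,s)))
snap('wrist','w0.png')
E
```

```text
[[-0.     0.29   0.957]
 [-0.     0.957 -0.29 ]
 [-1.    -0.     0.   ]]
[-0.07888513  0.02504577  0.15904553]
1 (array([  1.78, -15.89,  18.87]), array([28.63,  0.  ,  0.  ]))
-1 (array([  1.78, -15.89,  18.87]), array([-7.37, -0.  ,  0.  ]))
```

View pics/w0.png

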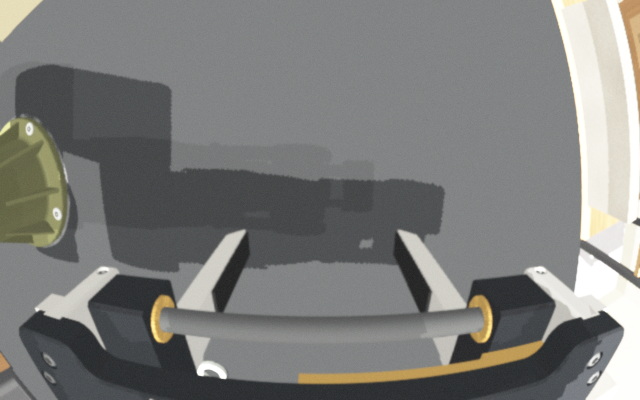

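{"name": "arm_command", "arguments": {"deltas": [{"translation": [0, -2, 2.4], "turn": [-1, 0, 0]}, {"translation": [0, -4, 4.8], "turn": [-2, 0, 0]}, {"translation": [0.2, -6, 7.1], "turn": [-3, 0, 0]}, {"translation": [0.4, -8, 9.5], "turn": [-4, 0, 0]}, {"translation": [0.6, -10, 12], "turn": [-5, 0, 0]}, {"translation": [0.8, -12, 14.2], "turn": [-6, 0, 0]}, {"translation": [1.0, -14, 16.6], "turn": [-7, 0, 0]}, {"translation": [1.2, -15.9, 18.9], "turn": [-7.37, 0, 0]}, {"translation": [1.2, -15.9, 18.9], "turn": [-7.37, 0, 0]}, {"translation": [1.2, -15.9, 18.9], "turn": [-7.37, 0, 0]}, {"translation": [1.2, -15.9, 18.9], "turn": [-7.37, 0, 0]}, {"translation": [1.2, -15.9, 18.9], "turn": [-7.37, 0, 0]}], "gripper": 0, "force": 5}}

```text
time_s: 1.55
ee_pos: [0.4326, 0.1062, 0.2018]
eef_rot: [-0.176, 1.57, 0.173]
force: [1.1, 1.0, -0.1]
grip_width: 0.0178
```

```bash
python3 - <<'E'
from h import *
p,Q,o=cur(); print(Q.round(3))
print(rel(p,Q,[*pos(20,.096),.18],ori(20,-1)))
E
```

```text
[[ 0.001 -0.342  0.94 ]
 [ 0.     0.94   0.342]
 [-1.    -0.     0.001]]
(array([ 0.87, -4.49,  1.05]), array([0.  , 0.01, 0.  ]))
```

{"name": "arm_command", "arguments": {"deltas": [{"translation": [0.2, -1.5, 0.35], "turn": [0, 0, 0]}, {"translation": [0.4, -3, 0.7], "turn": [0, 0, 0]}, {"translation": [0.8, -4.5, 1.05], "turn": [0, 0, 0]}, {"translation": [0.8, -4.5, 1.05], "turn": [0, 0, 0]}, {"translation": [0.8, -4.5, 1.05], "turn": [0, 0, 0]}, {"translation": [0.8, -4.5, 1.05], "turn": [0, 0, 0]}]}}

```text
time_s: 2.05
ee_pos: [0.4948, 0.0117, 0.1816]
eef_rot: [2.285, 1.57, 2.634]
force: [-0.4, -0.4, -0.0]
grip_width: 0.0004
```

```bash
python3 - <<'E'
from h import *
p,Q,o=cur(); print(p,o['grip_width'],o['force'])
print(rel(p,Q,[*pos(20,.096),.18],ori(20,-1)))
snap('wrist','w1.png')
E
```

```text
[0.49480372 0.01174591 0.18158743] 0.0004035028316648551 [-0.38765824 -0.42477072 -0.0458877 ]
(array([ 0.06, -0.09,  0.01]), array([-0., -0., -0.]))
```

View pics/w1.png

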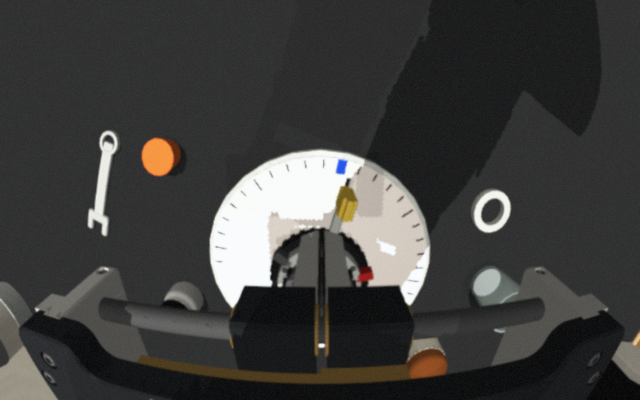

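```bash
cat >> h.py <<'E'
def wray(px,c=None):
    K,o,Q=c or cal('wrist'); d=(np.array(px)-K[:2,2])/[K[0,0],K[1,1]]; r=np.hypot(*d)
    v=np.array([*(d/r*np.sin(r)),np.cos(r)]); return o,Q@v
def wz(px,z,c=None):
    o,v=wray(px,c); return o+v*(z-o[2])/v[2]
def wproj(P,c=None):
    K,o,Q=c or cal('wrist'); v=(np.atleast_2d(P)-o)@Q; th=np.arctan2(np.hypot(v[:,0],v[:,1]),v[:,2]); d=v[:,:2]/np.hypot(v[:,0],v[:,1])[:,None]*th[:,None]
    return d*[K[0,0],K[1,1]]+K[:2,2]
def bang(P): return np.degrees(np.arctan2(-(P[1]-A[1]),-(P[0]-A[0]))), np.hypot(*(np.array(P[:2])-A))
E
python3 - <<'E'
from h import *
c=cal('wrist')
for t,z in(('valve_axis',.08),('lever_post',.056),('pointer_tip',.026),('blue_mark',.02)):
    for r in models.mark_of(t,'wrist')[:2]:
        P=wz(r['at'],z,c); print(t,np.round(r['at'],1),round(r['score'],2),P.round(4),bang(P))
im=cv2.imread('pics/w1.png').astype(int)
m=(im[:,:,0]>im[:,:,1]+60)&(im[:,:,0]>im[:,:,2]+80); m[:, :300]=0; m[:,400:]=0
Y,X=np.nonzero(m); q=[X.mean(),Y.mean()]; P=wz(q,.02,c); print('blue c',len(X),q,P,bang(P))
# disc-edge fit, lit left/top arc, using gradient: pts along rays from axis
t=np.radians(np.arange(-60,80,4)); 
g=cv2.GaussianBlur(im.min(2).astype(np.float32),(0,0),.8)
rs=np.arange(.11,.16,.0005)
E2=[]
for a in t:
    pr=wproj(np.c_[A[0]-rs*np.cos(a),A[1]-rs*np.sin(a),0*rs+.018],c).astype(np.float32)
    v=cv2.remap(g,pr[None,:,0],pr[None,:,1],1)[0]; i=np.argmin(np.gradient(v)); E2.append(rs[i])
E2=np.array(E2); print((E2*1e3).round(1))
M=np.c_[np.cos(t),np.sin(t),np.ones_like(t)]; s=least_squares(lambda x:M@x-E2,[0,0,.13],loss='soft_l1',f_scale=.0005); print('shift axis',-s.x[:2],s.x[2])
a=cv2.imread('pics/w1.png')[140:300,200:440]; cv2.imwrite('pics/w1c.png',cv2.resize(a,None,fx=3.3,fy=3.3,interpolation=cv2.INTER_CUBIC))
E
```

```text
lever_post [344.5 199.6] 0.59 [0.4895 0.0351 0.056 ] (np.float64(4.356720783351707), np.float64(0.0968004361553979))
pointer_tip [348.8 177.2] 0.78 [0.4728 0.0358 0.026 ] (np.float64(3.3636774515828316), np.float64(0.11339798458270328))
blue_mark [337.5 170.9] 0.58 [0.4716 0.0231 0.02  ] (np.float64(9.628167626686752), np.float64(0.11599086619099892))
blue c 126 [np.float64(340.94444444444446), np.float64(166.3095238095238)] [0.46576483 0.02476195 0.02      ] (np.float64(8.392195677748127), np.float64(0.12153655632578936))
[136.  135.5 135.5 135.5 136.5 136.  136.  136.5 136.  136.  136.5 136.5
 136.5 137.  137.  136.5 136.5 113.5 136.  137.  136.5 136.  136.  136.5
 135.5 135.5 136.  135.5 135.  135.  134.5 134.  134.  134.5 134. ]
shift axis [-0.0029864   0.00036517] 0.1335529196616204
```

View pics/w1c.png

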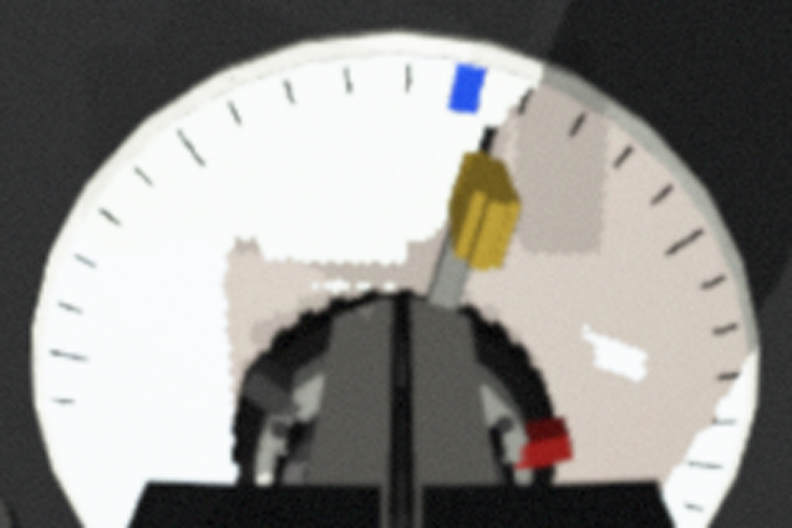

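{"name": "arm_command", "arguments": {"deltas": [{"translation": [1, 0, 0], "turn": [0, 0, 0]}, {"translation": [2, 0, 0], "turn": [0, 0, 0]}, {"translation": [3, 0, 0], "turn": [0, 0, 0]}, {"translation": [4, 0, 0], "turn": [0, 0, 0]}, {"translation": [4.5, 0, 0], "turn": [0, 0, 0]}, {"translation": [4.8, 0, 0], "turn": [0, 0, 0]}, {"translation": [4.8, 0, 0], "turn": [0, 0, 0]}, {"translation": [4.8, 0, 0], "turn": [0, 0, 0]}]}}

```text
time_s: 2.97
ee_pos: [0.4953, 0.0117, 0.0622]
eef_rot: [-0.445, 1.57, -0.095]
force: [-0.2, 0.3, 0.5]
grip_width: 0.001
```

```bash
python3 - <<'E'
from h import *
p,Q,o=cur(); print(p,bang(p),o['grip_width'],o['force'])
for b in range(18,-53,-5): print(b,*rel(p,Q,[*pos(b,.096),.061],ori(b,-1)))
E
```

```text
[0.49529939 0.01172593 0.06223149] (np.float64(18.741705640924465), np.float64(0.09577914250733882)) 0.0010085230119481424 [-0.16557416  0.25631063  0.46539092]
18 [ 0.05  0.05 -0.01] [0.41 0.01 0.  ]
13 [0.05 0.38 0.02] [1.41 0.01 0.  ]
8 [0.05 0.71 0.07] [2.41 0.01 0.  ]
3 [0.05 1.04 0.16] [3.41 0.01 0.  ]
-2 [0.05 1.35 0.27] [4.41 0.01 0.  ]
-7 [0.05 1.66 0.41] [5.41 0.01 0.  ]
-12 [0.05 1.95 0.58] [6.41 0.01 0.  ]
-17 [0.05 2.23 0.77] [7.41 0.01 0.  ]
-22 [0.05 2.48 0.98] [8.41 0.01 0.  ]
-27 [0.05 2.72 1.21] [9.41 0.01 0.  ]
-32 [0.05 2.94 1.47] [ 1.041e+01  1.000e-02 -0.000e+00]
-37 [0.05 3.14 1.74] [ 1.141e+01  1.000e-02 -0.000e+00]
-42 [0.05 3.3  2.03] [ 1.241e+01  1.000e-02 -0.000e+00]
-47 [0.05 3.45 2.33] [ 1.341e+01  1.000e-02 -0.000e+00]
-52 [0.05 3.57 2.65] [ 1.441e+01  1.000e-02 -0.000e+00]
```

{"name": "arm_command", "arguments": {"deltas": [{"translation": [0, 0.2, 0], "turn": [1, 0, 0]}, {"translation": [0, 0.38, 0.02], "turn": [1.4, 0, 0]}, {"translation": [0, 0.55, 0.04], "turn": [1.9, 0, 0]}, {"translation": [0, 0.71, 0.07], "turn": [2.4, 0, 0]}, {"translation": [0, 0.88, 0.11], "turn": [2.9, 0, 0]}, {"translation": [0, 1.04, 0.16], "turn": [3.4, 0, 0]}, {"translation": [0, 1.2, 0.21], "turn": [3.9, 0, 0]}, {"translation": [0, 1.35, 0.27], "turn": [4.4, 0, 0]}, {"translation": [0, 1.51, 0.34], "turn": [4.9, 0, 0]}, {"translation": [0, 1.66, 0.41], "turn": [5.4, 0, 0]}, {"translation": [0, 1.81, 0.49], "turn": [5.9, 0, 0]}, {"translation": [0, 1.95, 0.58], "turn": [6.4, 0, 0]}]}}

```text
time_s: 3.97
ee_pos: [0.4926, 0.0624, 0.063]
eef_rot: [0.101, 1.569, -0.11]
force: [-0.9, -2.2, -0.9]
grip_width: 0.0007
```

```bash
python3 - <<'E'
from h import *
p,Q,o=cur(); print(p,bang(p),o['grip_width'],o['force'],o['qpos'].round(2))
for b in range(-12,-53,-5): print(b,*rel(p,Q,[*pos(b,.096),.061],ori(b,-1)))
c=cal('wrist');snap('wrist','w2.png'); snap('top','t2.png')
for t,z in(('lever_post',.056),('pointer_tip',.026),('blue_mark',.02)):
    for r in models.mark_of(t,'wrist')[:2]:
        P=wz(r['at'],z,c); print(t,np.round(r['at'],1),round(r['score'],2),P.round(4),bang(P))
E
```

```text
[0.49257982 0.06239512 0.06299604] (np.float64(-12.022322290815803), np.float64(0.09551516422130922)) 0.0006869238136118573 [-0.9155074  -2.20701663 -0.94678122] [ 0.05  0.39  1.82 -0.    0.93 -1.31]
-12 [ 0.08 -0.   -0.02] [-0.02  0.02 -0.  ]
-17 [ 0.08  0.33 -0.01] [ 0.98  0.02 -0.  ]
-22 [0.08 0.67 0.04] [ 1.98  0.02 -0.  ]
-27 [0.08 0.99 0.11] [ 2.98  0.02 -0.01]
-32 [0.08 1.31 0.21] [ 3.98  0.02 -0.01]
-37 [0.08 1.62 0.34] [ 4.98  0.02 -0.01]
-42 [0.08 1.92 0.49] [ 5.98  0.02 -0.01]
-47 [0.08 2.2  0.67] [ 6.98  0.02 -0.01]
-52 [0.08 2.47 0.87] [ 7.98  0.02 -0.01]
lever_post [356.2 255.5] 0.89 [0.4991 0.0837 0.056 ] (np.float64(-25.36586894749404), np.float64(0.09616662854205599))
blue_mark [261.4 215.1] 0.56 [0.4733 0.0249 0.02  ] (np.float64(8.873938849742851), np.float64(0.11407432335946177))
```

View pics/w2.png

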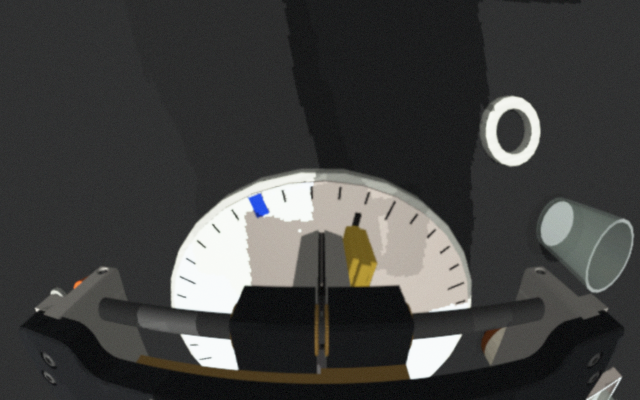

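{"name": "arm_command", "arguments": {"deltas": [{"translation": [0, 0.17, 0], "turn": [0.5, 0, 0]}, {"translation": [0, 0.33, 0], "turn": [1, 0, 0]}, {"translation": [0, 0.5, 0.02], "turn": [1.5, 0, 0]}, {"translation": [0, 0.67, 0.05], "turn": [2, 0, 0]}, {"translation": [0, 0.83, 0.08], "turn": [2.5, 0, 0]}, {"translation": [0, 0.99, 0.12], "turn": [3, 0, 0]}, {"translation": [0, 1.15, 0.17], "turn": [3.5, 0, 0]}, {"translation": [0, 1.31, 0.22], "turn": [4, 0, 0]}, {"translation": [0, 1.31, 0.22], "turn": [4, 0, 0]}]}}

```text
time_s: 4.97
ee_pos: [0.5045, 0.0933, 0.0619]
eef_rot: [0.621, 1.57, 0.062]
force: [-0.9, -0.6, 0.1]
grip_width: 0.0007
```

```bash
python3 - <<'E'
from h import *
p,Q,o=cur(); print(p,bang(p),o['grip_width'],o['force'],o['qpos'].round(2))
for b in range(-32,-60,-2): print(b,*rel(p,Q,[*pos(b,.096),.061],ori(b,-1)))
c=cal('wrist');snap('wrist','w3.png'); im=snap('top','t3.png')
for t,z in(('lever_post',.056),('pointer_tip',.026),('blue_mark',.02)):
    for r in models.mark_of(t,'wrist')[:1]:
        P=wz(r['at'],z,c); print(t,np.round(r['at'],1),round(r['score'],2),P.round(4),bang(P))
E
```

```text
[0.5045134  0.09329709 0.06193157] (np.float64(-31.938576133381552), np.float64(0.09602296772184601)) 0.00067762716694183 [-0.86200896 -0.63558612  0.13975974] [ 0.11  0.42  1.78 -0.    0.94 -0.9 ]
-32 [0.04 0.   0.  ] [-0.01  0.01 -0.  ]
-34 [0.04 0.14 0.  ] [ 0.39  0.01 -0.  ]
-36 [0.04 0.27 0.01] [ 0.79  0.01 -0.  ]
-38 [0.04 0.41 0.02] [ 1.19  0.01 -0.  ]
-40 [0.04 0.54 0.04] [ 1.59  0.01 -0.  ]
-42 [0.04 0.67 0.06] [ 1.99  0.01 -0.  ]
-44 [0.04 0.8  0.08] [ 2.39  0.01 -0.  ]
-46 [0.04 0.93 0.11] [ 2.79  0.01 -0.  ]
-48 [0.04 1.06 0.15] [ 3.19  0.01 -0.  ]
-50 [0.04 1.19 0.19] [ 3.59  0.   -0.  ]
-52 [0.04 1.32 0.23] [ 3.99  0.   -0.  ]
-54 [0.04 1.44 0.28] [ 4.39  0.   -0.01]
-56 [0.04 1.57 0.33] [ 4.79  0.   -0.01]
-58 [0.04 1.69 0.39] [ 5.19  0.   -0.01]
lever_post [357.1 259.3] 0.95 [0.5195 0.1106 0.056 ] (np.float64(-45.69114524023649), np.float64(0.09518585926311263))
pointer_tip [356.2 216.5] 0.73 [0.5065 0.1211 0.026 ] (np.float64(-44.656287082645854), np.float64(0.11181396673205805))
blue_mark [219.4 242. ] 0.64 [0.4733 0.0254 0.02  ] (np.float64(8.615808561405075), np.float64(0.11396421981419334))
```

View pics/w3.png

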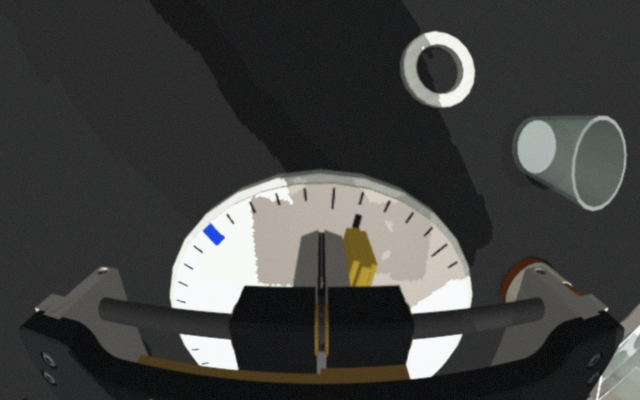

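{"name": "arm_command", "arguments": {"deltas": [{"translation": [0, 0.07, 0], "turn": [0.2, 0, 0]}, {"translation": [0, 0.14, 0], "turn": [0.4, 0, 0]}, {"translation": [0, 0.2, 0], "turn": [0.6, 0, 0]}, {"translation": [0, 0.27, 0.01], "turn": [0.8, 0, 0]}, {"translation": [0, 0.34, 0.02], "turn": [1, 0, 0]}, {"translation": [0, 0.41, 0.02], "turn": [1.2, 0, 0]}, {"translation": [0, 0.41, 0.02], "turn": [1.2, 0, 0]}]}}

```text
time_s: 5.8
ee_pos: [0.5077, 0.0992, 0.0614]
eef_rot: [-1.907, 1.562, -2.572]
force: [-23.2, -24.8, 18.6]
grip_width: 0.0002
```

```bash
cat > st.py <<'E'
from h import *
import sys
k=sys.argv[1]
p,Q,o=cur(); print(p,bang(p),o['grip_width'],o['force'],o['time_s'])
c=cal('wrist');snap('wrist',f'w{k}.png')
for t,z in(('lever_post',.056),('pointer_tip',.026),('blue_mark',.02)):
    for r in models.mark_of(t,'wrist')[:1]:
        P=wz(r['at'],z,c); print(t,np.round(r['at'],1),round(r['score'],2),P.round(4),bang(P))
E
python3 st.py 4
```

```text
[0.50767669 0.09924461 0.06143122] (np.float64(-35.92302514123551), np.float64(0.09671862111738251)) 0.000244911430541935 [-23.2031889  -24.82849321  18.59154557] 5.8
lever_post [356.4 257.2] 0.96 [0.5225 0.1155 0.056 ] (np.float64(-49.005547378336296), np.float64(0.09676936323843158))
pointer_tip [354.5 213.1] 0.64 [0.5093 0.1272 0.026 ] (np.float64(-47.821672347770146), np.float64(0.11423258123243475))
blue_mark [215.2 251.4] 0.73 [0.4726 0.0265 0.02  ] (np.float64(8.04819897184772), np.float64(0.1145420785508121))
```

{"name": "arm_command", "arguments": {"deltas": [{"translation": [0, -0.2, 0], "turn": [-0.6, 0, 0]}, {"translation": [0, -0.4, 0], "turn": [-1, 0, 0]}, {"translation": [0, -0.6, 0], "turn": [-1.2, 0, 0]}, {"translation": [0, -0.6, 0], "turn": [-1.2, 0, 0]}]}}

```text
time_s: 6.33
ee_pos: [0.5005, 0.0894, 0.0616]
eef_rot: [-2.821, 1.571, 2.904]
force: [-0.0, 0.4, -0.3]
grip_width: 0.0004
```

```bash
python3 st.py 5; python3 - <<'E'
import cv2,numpy as np
from h import *
snap('scene','s5.png');snap('top','t5.png')
w=[cv2.resize(cv2.imread(f'pics/w{i}.png')[150:300,150:500],None,fx=2.2,fy=2) for i in(4,5)]
cv2.imwrite('pics/w45.png',np.vstack([x[:298] for x in w]))
a=cv2.imread('pics/s5.png')[120:250,240:420]; b=cv2.imread('pics/t5.png')[140:280,220:410]
cv2.imwrite('pics/st5.png',np.vstack([cv2.resize(a,(400*1,290)),cv2.resize(b,(400,295))]))
E
```

```text
[0.50045146 0.08943588 0.06155856] (np.float64(-28.751207796529552), np.float64(0.09757832257460243)) 0.00038691153860718043 [-0.00060444  0.4203654  -0.29528329] 6.3333
lever_post [371.6 262.1] 0.89 [0.5218 0.1133 0.056 ] (np.float64(-47.81560924463259), np.float64(0.09555398778907181))
pointer_tip [375.5 219.9] 0.79 [0.5115 0.1272 0.026 ] (np.float64(-48.65483695494954), np.float64(0.11282440002069433))
blue_mark [225.8 244.1] 0.97 [0.4731 0.025  0.02  ] (np.float64(8.796550490440977), np.float64(0.1142056146956745))
```

View pics/w45.png

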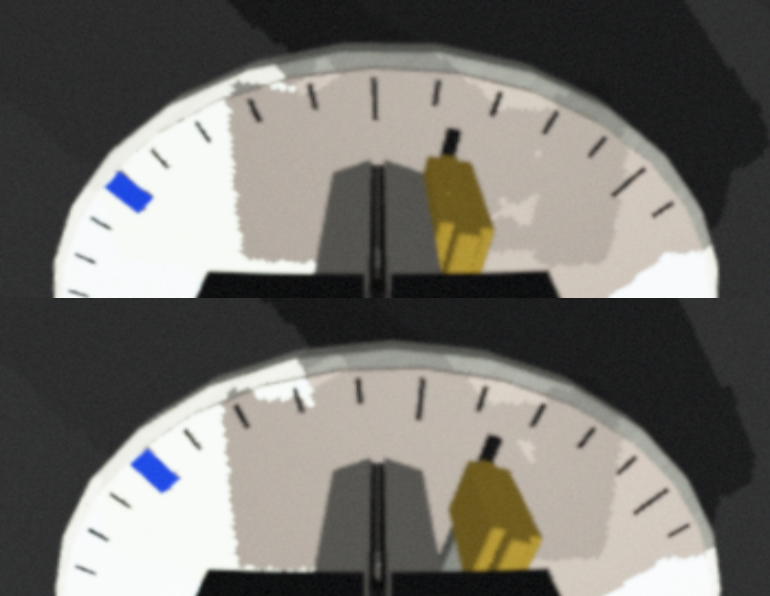

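View pics/st5.png

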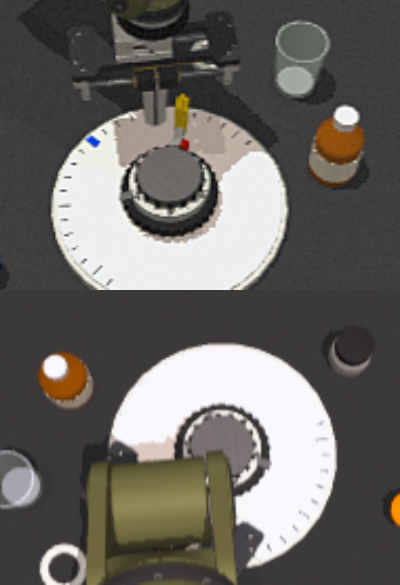

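{"name": "arm_command", "arguments": {"deltas": [{"translation": [-1, 0, 0], "turn": [0, 0, 0]}, {"translation": [-2, 0, 0], "turn": [0, 0, 0]}, {"translation": [-3, 0, 0], "turn": [0, 0, 0]}, {"translation": [-3.4, 0, 0], "turn": [0, 0, 0]}, {"translation": [-3.4, 0, 0], "turn": [0, 0, 0]}]}}

```text
time_s: 7.05
ee_pos: [0.5018, 0.09, 0.1486]
eef_rot: [0.67, 1.567, 0.112]
force: [0.4, 0.4, -0.2]
grip_width: 0.0006
```

```bash
python3 st.py 6; python3 - <<'E'
from h import *
p,Q,o=cur()
for b in range(-34,-71,-4): print(b,*rel(p,Q,[*pos(b,.096),.146],ori(b,-1)))
for t in('amber_bottle','beaker'):
    P=toz('top',models.mark_of(t,'top')[0]['at'],0); print(t,P,bang(P))
E
```

```text
[0.50176206 0.08995807 0.14861614] (np.float64(-29.396091331451554), np.float64(0.09668660444424525)) 0.000633928477557865 [ 0.40228061  0.37013932 -0.19201939] 7.05
lever_post [355.1 213.9] 0.71 [0.5224 0.1132 0.056 ] (np.float64(-48.033801716207115), np.float64(0.0951160930795029))
pointer_tip [355.3 184.7] 0.57 [0.5082 0.1254 0.026 ] (np.float64(-46.837675925444216), np.float64(0.11369875776488504))
blue_mark [247.3 206. ] 0.77 [0.4719 0.0238 0.02  ] (np.float64(9.318692255522524), np.float64(0.11565758275043032))
-34 [-0.04  0.35  0.07] [ 0.4  -0.02  0.02]
-38 [-0.04  0.62  0.09] [ 1.2  -0.02  0.02]
-42 [-0.04  0.88  0.13] [ 2.   -0.02  0.02]
-46 [-0.04  1.15  0.19] [ 2.8  -0.02  0.02]
-50 [-0.04  1.4   0.26] [ 3.6  -0.02  0.02]
-54 [-0.04  1.66  0.35] [ 4.4  -0.02  0.02]
-58 [-0.04  1.9   0.46] [ 5.2  -0.02  0.02]
-62 [-0.04  2.14  0.59] [ 6.   -0.02  0.02]
-66 [-0.04  2.36  0.73] [ 6.8  -0.02  0.02]
-70 [-0.04  2.58  0.89] [ 7.6  -0.02  0.02]Traceback (most recent call last):
  File "<stdin>", line 5, in <module>
IndexError: list index out of range
```

View pics/w6.png

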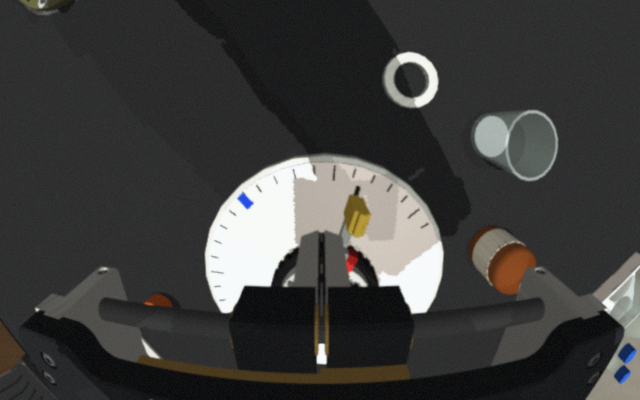

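{"name": "arm_command", "arguments": {"deltas": [{"translation": [0, 0.35, 0.07], "turn": [0.8, 0, 0]}, {"translation": [0, 0.88, 0.13], "turn": [2, 0, 0]}, {"translation": [0, 1.4, 0.26], "turn": [3.2, 0, 0]}, {"translation": [0, 1.9, 0.46], "turn": [4.4, 0, 0]}, {"translation": [0, 2.36, 0.73], "turn": [5.8, 0, 0]}, {"translation": [0, 2.53, 0.85], "turn": [7.0, 0, 0]}, {"translation": [0, 2.53, 0.85], "turn": [7.4, 0, 0]}, {"translation": [0, 2.53, 0.85], "turn": [7.4, 0, 0]}, {"translation": [0, 2.53, 0.85], "turn": [7.4, 0, 0]}]}}

```text
time_s: 8.05
ee_pos: [0.5519, 0.1321, 0.1456]
eef_rot: [-1.753, 1.569, -2.955]
force: [0.0, -0.3, 0.4]
grip_width: 0.0006
```

```bash
python3 st.py 7
```

```text
[0.5519448  0.13208203 0.14560664] (np.float64(-69.18536710781635), np.float64(0.09583682462472143)) 0.0006421698817892753 [ 0.00847214 -0.25534798  0.40305735] 8.05
lever_post [281.9 215.6] 0.75 [0.5228 0.1157 0.056 ] (np.float64(-49.19746007595435), np.float64(0.0967035707514802))
pointer_tip [274.3 186.9] 0.64 [0.5069 0.1286 0.026 ] (np.float64(-47.404518814624), np.float64(0.11693011961988559))
blue_mark [215.2 259.6] 0.95 [0.4707 0.027  0.02  ] (np.float64(7.644128681340129), np.float64(0.11637619029006739))
```

View pics/w7.png

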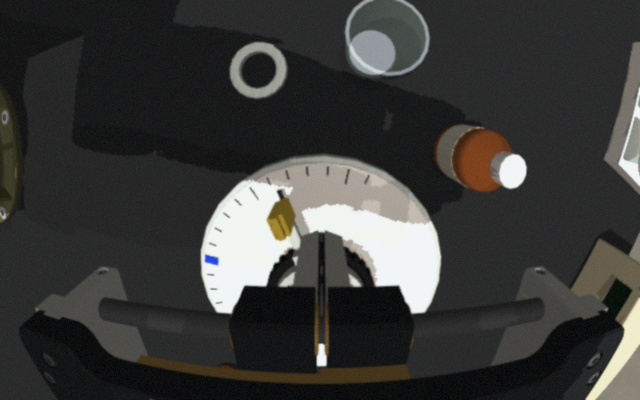

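{"name": "arm_command", "arguments": {"deltas": [{"translation": [1, 0, 0], "turn": [0, 0, 0]}, {"translation": [2, 0, 0], "turn": [0, 0, 0]}, {"translation": [2.8, 0, 0], "turn": [0, 0, 0]}, {"translation": [3.2, 0, 0], "turn": [0, 0, 0]}, {"translation": [3.4, 0, 0], "turn": [0, 0, 0]}, {"translation": [3.4, 0, 0], "turn": [0, 0, 0]}]}}

```text
time_s: 8.75
ee_pos: [0.5521, 0.1321, 0.0612]
eef_rot: [-1.79, 1.57, -2.994]
force: [1.0, -0.4, -0.1]
grip_width: 0.0005
```

```bash
python3 st.py 8; python3 - <<'E'
from h import *
p,Q,o=cur()
for b in list(range(-69,-15,4))+[-13,-12]: print(b,*rel(p,Q,[*pos(b,.096),.061],ori(b,-1)))
E
```

```text
[0.55212358 0.13208027 0.06118926] (np.float64(-69.28497026936093), np.float64(0.09577178927099322)) 0.0005368337518819148 [ 0.9771201  -0.35027744 -0.08035359] 8.75
lever_post [267.  262.3] 0.85 [0.5239 0.116  0.056 ] (np.float64(-49.83041812739259), np.float64(0.09619696307347922))
pointer_tip [260.2 219.1] 0.7 [0.5099 0.1286 0.026 ] (np.float64(-48.55502298175502), np.float64(0.1149274280164752))
blue_mark [188.6 305.3] 0.93 [0.4729 0.0271 0.02  ] (np.float64(7.764423851893146), np.float64(0.1141575909194039))
-69 [ 0.07 -0.05 -0.01] [ 0.    0.   -0.02]
-65 [ 0.07 -0.32 -0.01] [-0.8   0.   -0.02]
-61 [ 0.07 -0.58  0.02] [-1.6   0.01 -0.02]
-57 [ 0.07 -0.85  0.07] [-2.4   0.01 -0.02]
-53 [ 0.07 -1.11  0.13] [-3.2   0.01 -0.02]
-49 [ 0.07 -1.36  0.22] [-4.    0.01 -0.02]
-45 [ 0.07 -1.61  0.32] [-4.8   0.01 -0.02]
-41 [ 0.07 -1.85  0.43] [-5.6   0.01 -0.02]
-37 [ 0.07 -2.08  0.57] [-6.4   0.01 -0.02]
-33 [ 0.07 -2.31  0.72] [-7.2   0.01 -0.02]
-29 [ 0.07 -2.52  0.88] [-8.    0.01 -0.02]
-25 [ 0.07 -2.72  1.06] [-8.8   0.01 -0.02]
-21 [ 0.07 -2.9   1.25] [-9.6   0.01 -0.02]
-17 [ 0.07 -3.08  1.46] [-1.04e+01  1.00e-02 -2.00e-02]
-13 [ 0.07 -3.23  1.68] [-1.12e+01  1.00e-02 -2.00e-02]
-12 [ 0.07 -3.27  1.73] [-1.14e+01  1.00e-02 -2.00e-02]
```

{"name": "arm_command", "arguments": {"deltas": [{"translation": [0, -0.32, 0], "turn": [-0.8, 0, 0]}, {"translation": [0, -0.58, 0.02], "turn": [-1.6, 0, 0]}, {"translation": [0, -0.85, 0.07], "turn": [-2.4, 0, 0]}, {"translation": [0, -1.11, 0.13], "turn": [-3.2, 0, 0]}, {"translation": [0, -1.36, 0.22], "turn": [-4, 0, 0]}, {"translation": [0, -1.61, 0.32], "turn": [-4.8, 0, 0]}, {"translation": [0, -1.85, 0.43], "turn": [-5.6, 0, 0]}, {"translation": [0, -2.08, 0.57], "turn": [-6.4, 0, 0]}, {"translation": [0, -2.31, 0.72], "turn": [-7.2, 0, 0]}, {"translation": [0, -2.52, 0.88], "turn": [-8, 0, 0]}, {"translation": [0, -2.72, 1.06], "turn": [-8.8, 0, 0]}, {"translation": [0, -2.72, 1.06], "turn": [-8.8, 0, 0]}]}}

```text
time_s: 9.95
ee_pos: [0.4984, 0.0825, 0.0624]
eef_rot: [0.561, 1.57, 0.128]
force: [0.6, 0.1, 1.2]
grip_width: 0.0003
```

```bash
python3 st.py 9; python3 - <<'E'
from h import *
p,Q,o=cur()
for b in range(-25,0,2): print(b,*rel(p,Q,[*pos(b,.096),.061],ori(b,-1)))
E
```

```text
[0.49837326 0.08254543 0.0624431 ] (np.float64(-24.5604041518042), np.float64(0.09634356002714045)) 0.0002857093109461902 [0.61171383 0.09063866 1.17115199] 9.95
lever_post [286.7 256.6] 0.56 [0.4921 0.0639 0.056 ] (np.float64(-12.849421374333623), np.float64(0.09632002245792706))
pointer_tip [281.9 213.2] 0.89 [0.4741 0.066  0.026 ] (np.float64(-11.853918874373576), np.float64(0.11431474090982163))
blue_mark [231.  232.1] 0.72 [0.4731 0.0235 0.02  ] (np.float64(9.533259305992503), np.float64(0.11451324375384205))
-25 [ 0.04 -0.    0.01] [-0.02  0.01 -0.  ]
-23 [ 0.04 -0.13  0.02] [-0.42  0.01 -0.  ]
-21 [ 0.04 -0.27  0.02] [-0.82  0.01 -0.  ]
-19 [ 0.04 -0.4   0.04] [-1.22  0.01 -0.  ]
-17 [ 0.04 -0.53  0.05] [-1.62  0.01 -0.  ]
-15 [ 0.04 -0.67  0.07] [-2.02  0.01 -0.  ]
-13 [ 0.04 -0.8   0.1 ] [-2.42  0.01 -0.  ]
-11 [ 0.04 -0.93  0.13] [-2.82  0.01 -0.  ]
-9 [ 0.04 -1.06  0.16] [-3.22  0.01 -0.  ]
-7 [ 0.04 -1.19  0.2 ] [-3.62  0.01 -0.  ]
-5 [ 0.04 -1.31  0.25] [-4.02  0.01 -0.  ]
-3 [ 0.04 -1.44  0.3 ] [-4.42  0.01 -0.  ]
-1 [ 0.04 -1.56  0.35] [-4.82  0.01 -0.  ]
```

View pics/w9.png

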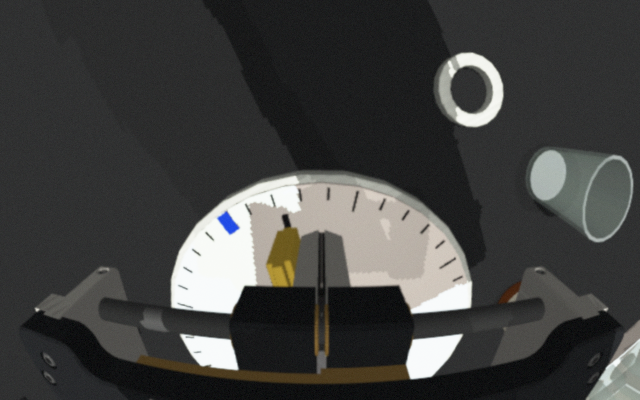

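{"name": "arm_command", "arguments": {"deltas": [{"translation": [0, -0.13, 0.01], "turn": [-0.4, 0, 0]}, {"translation": [0, -0.27, 0.02], "turn": [-0.8, 0, 0]}, {"translation": [0, -0.4, 0.03], "turn": [-1.2, 0, 0]}, {"translation": [0, -0.53, 0.05], "turn": [-1.6, 0, 0]}, {"translation": [0, -0.67, 0.07], "turn": [-2, 0, 0]}, {"translation": [0, -0.8, 0.1], "turn": [-2.4, 0, 0]}, {"translation": [0, -0.93, 0.13], "turn": [-2.8, 0, 0]}, {"translation": [0, -1.06, 0.16], "turn": [-3.2, 0, 0]}, {"translation": [0, -1.06, 0.16], "turn": [-3.2, 0, 0]}, {"translation": [0, -1.06, 0.16], "turn": [-3.2, 0, 0]}]}}

```text
time_s: 10.98
ee_pos: [0.491, 0.0574, 0.0617]
eef_rot: [-0.142, 1.571, -0.301]
force: [-0.2, -0.4, 0.7]
grip_width: 0.0003
```

```bash
python3 st.py 10; python3 - <<'E'
from h import *
a=cv2.imread('pics/w10.png')[160:300,170:370]; cv2.imwrite('pics/w10c.png',cv2.resize(a,None,fx=4,fy=4,interpolation=cv2.INTER_CUBIC))
p,Q,o=cur()
for b in range(-10,0,1): print(b,*rel(p,Q,[*pos(b,.096),.061],ori(b,-1)))
E
```

```text
[0.4909571  0.05744436 0.06170099] (np.float64(-8.935912717085207), np.float64(0.09621063915586885)) 0.0003452581848603001 [-0.20506309 -0.40897214  0.6708346 ] 10.9833
lever_post [288.5 258.1] 0.92 [0.491  0.0388 0.056 ] (np.float64(2.226787934602071), np.float64(0.09503156665439233))
pointer_tip [281.6 214.7] 0.9 [0.4732 0.0346 0.026 ] (np.float64(4.0008698747471945), np.float64(0.11312526377826602))
blue_mark [270.4 215.9] 0.96 [0.4748 0.0255 0.02  ] (np.float64(8.684848861919454), np.float64(0.11251522871190445))
-10 [0.02 0.07 0.01] [0.19 0.   0.  ]
-9 [0.02 0.   0.01] [-0.01  0.    0.  ]
-8 [ 0.02 -0.06  0.01] [-0.21  0.    0.  ]
-7 [ 0.02 -0.13  0.02] [-0.41  0.    0.  ]
-6 [ 0.02 -0.2   0.02] [-0.61  0.    0.  ]
-5 [ 0.02 -0.26  0.02] [-0.81  0.    0.  ]
-4 [ 0.02 -0.33  0.03] [-1.01  0.    0.  ]
-3 [ 0.02 -0.4   0.04] [-1.21  0.    0.  ]
-2 [ 0.02 -0.46  0.04] [-1.41  0.    0.  ]
-1 [ 0.02 -0.53  0.05] [-1.61  0.    0.  ]
```

View pics/w10c.png

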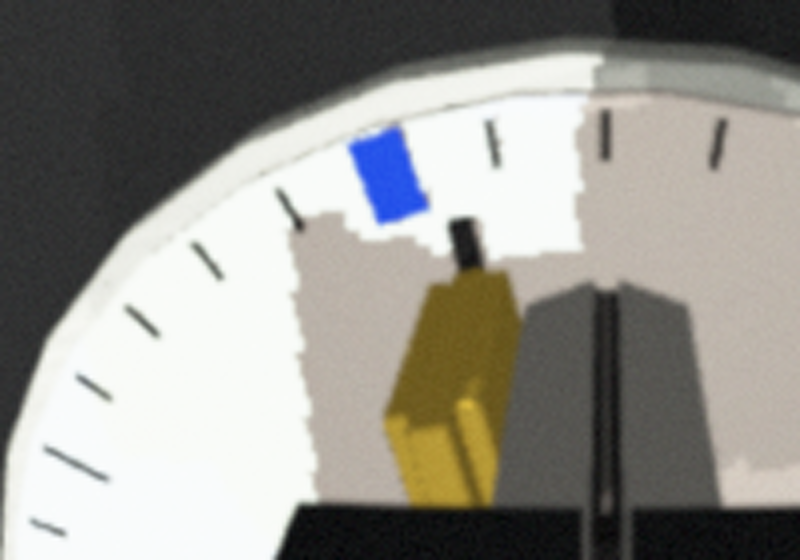

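```bash
cat > fine.py <<'E'
from h import *
import sys
f=sys.argv[1]
c=cal('wrist'); im=snap('wrist',f); o=ctrl.get_obs(); 
im=im.astype(float)
# sample rectified polar patch at heights
def polar(z,r0,r1,b0,b1):
    b=np.arange(b0,b1,.05); r=np.arange(r0,r1,.0005); B,Rr=np.meshgrid(b,r)
    P=np.c_[(A[0]-Rr*np.cos(np.radians(B))).ravel(),(A[1]-Rr*np.sin(np.radians(B))).ravel(),np.full(B.size,z)]
    q=wproj(P,c).astype(np.float32); return b,r,cv2.remap(im.astype(np.float32),q[:,0].reshape(B.shape),q[:,1].reshape(B.shape),1)
b,r,v=polar(.02,.115,.127,-5,25)
w=np.clip(v[:,:,2]-v[:,:,0]-60,0,120); 
for rows in np.array_split(np.arange(len(r)),3): ww=w[rows].sum(0); print('blue r',r[rows].mean().round(4),(b*ww).sum()/ww.sum())
ww=w.sum(0); blue=(b*ww).sum()/ww.sum()
b,r,v=polar(.026,.106,.1115,-5,20)
g=v.max(2); w=np.clip(110-g,0,60); w[:, abs(b-blue)>9]=0
for i in range(0,len(r),2): print('ptr r',r[i].round(4),((b*w[i]).sum()/max(w[i].sum(),1e-6)).round(2),w[i].max().round(0))
print('blue',blue,o['force'],bang(o['ee_pos']))
a=cv2.imread('pics/'+f)[160:300,170:470]; cv2.imwrite('pics/c_'+f,cv2.resize(a,None,fx=2.6,fy=2.6,interpolation=cv2.INTER_CUBIC))
E
python3 fine.py f1.png
```

```text
blue r 0.1168 8.384257367539965
blue r 0.1208 8.422023761649807
blue r 0.1248 8.416607177304241
ptr r 0.106 3.16 60.0
ptr r 0.107 3.11 60.0
ptr r 0.108 3.05 60.0
ptr r 0.109 3.03 60.0
ptr r 0.11 3.06 60.0
ptr r 0.111 3.07 60.0
blue 8.40725827564577 [ 0.65613079  0.81901417 -0.12904353] (np.float64(-8.914027699789466), np.float64(0.09634038918275219))
```

{"name": "arm_command", "arguments": {"deltas": [{"translation": [0, -0.06, 0], "turn": [-0.2, 0, 0]}, {"translation": [0, -0.12, 0], "turn": [-0.4, 0, 0]}, {"translation": [0, -0.18, 0.01], "turn": [-0.54, 0, 0]}, {"translation": [0, -0.23, 0.01], "turn": [-0.7, 0, 0]}, {"translation": [0, -0.28, 0.02], "turn": [-0.86, 0, 0]}, {"translation": [0, -0.28, 0.02], "turn": [-0.86, 0, 0]}, {"translation": [0, -0.28, 0.02], "turn": [-0.86, 0, 0]}]}}

```text
time_s: 11.82
ee_pos: [0.4901, 0.0502, 0.0616]
eef_rot: [-2.029, 1.571, -2.111]
force: [-0.6, 0.6, 0.6]
grip_width: 0.0007
```

```bash
python3 fine.py f2.png
```

```text
blue r 0.1168 8.407586640976387
blue r 0.1208 8.46727020865625
blue r 0.1248 8.450085843340114
ptr r 0.106 7.34 60.0
ptr r 0.107 7.35 60.0
ptr r 0.108 7.37 60.0
ptr r 0.109 7.35 60.0
ptr r 0.11 7.34 60.0
ptr r 0.111 7.36 60.0
blue 8.44108797855958 [0.51371058 0.28391377 0.14193424] (np.float64(-4.593160750737052), np.float64(0.09608040326216492))
```

{"name": "arm_command", "arguments": {"deltas": [{"translation": [0, -0.035, 0], "turn": [-0.1, 0, 0]}, {"translation": [0, -0.071, 0.005], "turn": [-0.22, 0, 0]}, {"translation": [0, -0.071, 0.005], "turn": [-0.22, 0, 0]}, {"translation": [0, -0.071, 0.005], "turn": [-0.22, 0, 0]}, {"translation": [0, -0.071, 0.005], "turn": [-0.22, 0, 0]}]}}

```text
time_s: 12.28
ee_pos: [0.4901, 0.0485, 0.0616]
eef_rot: [-2.021, 1.571, -2.084]
force: [-1.2, -0.2, 0.4]
grip_width: 0.0001
```

```bash
python3 fine.py f3.png
```

```text
blue r 0.1168 8.412662173628208
blue r 0.1208 8.454388471972656
blue r 0.1248 8.47122334153889
ptr r 0.106 8.29 60.0
ptr r 0.107 8.3 60.0
ptr r 0.108 8.34 60.0
ptr r 0.109 8.34 60.0
ptr r 0.11 8.32 60.0
ptr r 0.111 8.33 60.0
blue 8.445278944428422 [-0.71647761  0.76262827 -0.90740556] (np.float64(-3.568957149047682), np.float64(0.09604029087412497))
```

View pics/c_f3.png

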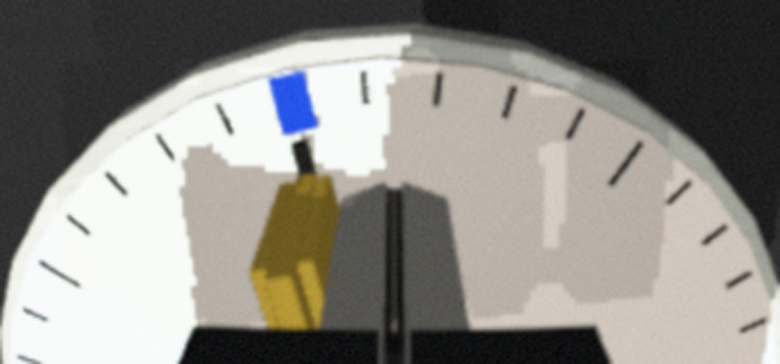

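{"name": "arm_command", "arguments": {"deltas": [{"translation": [0, 0.15, 0], "turn": [0, 0, 0]}, {"translation": [0, 0.4, 0], "turn": [0, 0, 0]}, {"translation": [0, 0.6, 0], "turn": [0, 0, 0]}, {"translation": [0, 0.6, 0], "turn": [0, 0, 0]}, {"translation": [-1, 0.6, 0], "turn": [0, 0, 0]}, {"translation": [-2, 0.6, 0], "turn": [0, 0, 0]}, {"translation": [-3, 0.6, 0], "turn": [0, 0, 0]}, {"translation": [-4, 0.6, 0], "turn": [0, 0, 0]}, {"translation": [-5, 0, 0], "turn": [0, 0, 0]}, {"translation": [-5, -1, 0], "turn": [0, 0, 0]}, {"translation": [-5, -1, 0], "turn": [0, 0, 0]}, {"translation": [-5, -1, 0], "turn": [0, 0, 0]}]}}

```text
time_s: 13.33
ee_pos: [0.4886, 0.0231, 0.1867]
eef_rot: [-0.033, 1.57, -0.097]
force: [0.2, 0.4, -0.3]
grip_width: 0.0003
```

```bash
python3 fine.py f4.png
```

```text
blue r 0.1168 8.526426966531268
blue r 0.1208 8.522198328923976
blue r 0.1248 8.450418224878803
ptr r 0.106 8.43 48.0
ptr r 0.107 8.48 51.0
ptr r 0.108 8.48 52.0
ptr r 0.109 8.45 47.0
ptr r 0.11 8.41 41.0
ptr r 0.111 8.38 39.0
blue 8.500183025771353 [-0.57264805  0.69277108 -0.17982366] (np.float64(10.909941528275963), np.float64(0.09935526101652427))
```

View pics/f4.png

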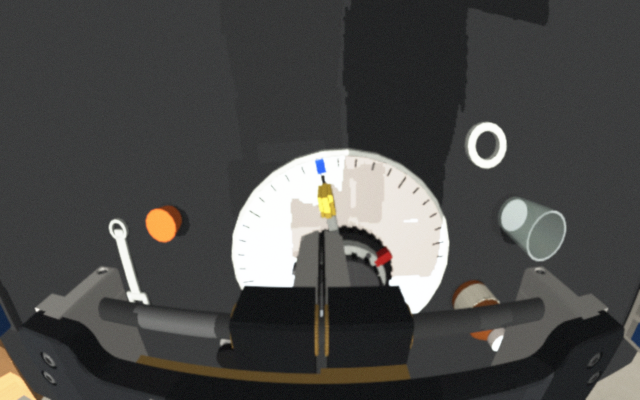

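The pointer at about (323,180) lines up with the blue mark at (320,166). The error is about 0.1°, the bystanders are unmoved, and the robot is clear of everything.

```bash
python3 -c "
from h import *
print(ctrl.hand_in())"
```

```text
the job is handed in; nothing more can be done
None
```

The job is done and handed in at about 13.5 s of the 72 s allowed. The lever went to the red stop first, then back to the blue mark, with the closed fingers pushing one side of the post at a time and never pinching it.

- **Red stop:** the push ended against a firm resistance of about 39 N at the wrist. The lever stayed at that angle after I backed off, and the pictures show its bar against the red block.
- **Blue mark:** with the fingers withdrawn, the wrist camera puts the pointer at about 8.44° and the middle of the mark at about 8.50°. That gap is roughly 0.1 mm at the tip. The last picture before I withdrew gave 8.32° against 8.45°.
- **Bystanders:** all of the ones in view looked unmoved in the last wrist picture. I compared them by eye, not by measurement.

Some checks were weaker or disagreed:
- The trained networks' pointer and mark positions scattered by about 1°, so I set the final angle from my own colour measurement in the wrist pictures.
- The top and scene cameras differ by about 4 mm on where the axis is. Only the angle between pointer and mark in the same picture was used, so this has little effect.
- The network found no amber bottle in the top view while the arm was in the way, so I did not measure its clearance there.

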